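# Hold open the settling-box lid with its hand lever

### The job

Clear the settling box's heavy lid by gently pushing the small plaster mould along it, past the hinge, until it stands wholly on the fixed shelf, upright, never pinched or picked up. Then press the long end of the lever down to its stop so that the short end raises the lid, and finish while holding the lever down there with the lid up. Only push and press: the lever stays in its fulcrum, and everything else stays where it is.

Things in the scene. Friction and masses are not known exactly. Their poses are not given: they have to be found in the camera images.
- trap: Settling box, a fixed grey sheet-metal box on the bench, 140 mm wide (x -70 to 70 mm). Origin on the bench surface, z up; all lies along its own y axis. Order along y: stop post, fulcrum, open tank (y 45 to 170 mm) covered by the lid, hinge, fixed shelf.
- lid (a joint): Lid angle, rad: 0 shut, grows as it rises, about 0.27 with the lever on its stop. A dark iron plate, about 2.4 kg, 134 mm wide, 12 mm thick; shut, its top is 106 mm above the bench. Hinged along trap x at trap y = 170 mm, it reaches to y = 50 mm, then a 60 mm wide lip to y = 10 mm; the lever's short end lies a few mm under the lip. Unlatched: falls shut when let go.
- lever: Loose steel lever, a bar 22 mm wide, 10 mm thick along trap y, its cross pin in the fulcrum notch. Origin on the pin's axis; at rest its axes are parallel to the trap's. Short arm (62 mm, toward +y) with iron counterweight, under the lid's lip; long arm (205 mm, toward -y) slopes up at 20 degrees. Turns some 43 degrees from rest to stop; takes 3 to 8 N at the paddle.
- paddle (a point): Centre of the upper face of the flat plate (42 mm wide, 50 mm long) at the end of the lever's long arm, the place to press. At rest about 172 mm above the bench, at trap y about -200 mm; on the stop about 41 mm above the bench, almost straight below.
- shelf (a point): Middle of the top of the fixed shelf behind the hinge, at trap (0, 230, 105) mm. The shelf is flat, from trap y = 174 to 286 mm, x = -70 to 70 mm, its top 105 mm above the bench (1 mm below the lid's top), ended at y = 286 mm by a kerb 12 mm high.
- fulcrum (a point): Where the lever's pin lies, at trap (0, -35, 104) mm: an open notch on top of two cheeks, which reach 116 mm above the bench and 26 mm to either side. The rubber-topped stop post stands under the long arm at trap y = -150 mm, its top 50 mm above the bench.
- mould: A small round white plaster mould with a shallow dish in its top, 60 mm across and 50 mm high, 0.25 kg, standing on the lid. Origin at the centre of its underside, z up.
- beaker: Bystander: white cast beaker, 68 mm across, 75 mm high, beside the lever. Origin at the centre of its underside.
- brush: Bystander: a brush lying on the robot's side of the lever.
- pot: Bystander: white jar with a steel lid, 60 mm across, 65 mm high, on the robot's side of the box. Origin at the centre of its underside.
- wrench: Bystander: a wrench lying beyond the box.
- jug: Bystander: white mug-shaped jug, 100 mm across, 120 mm high, at the right.
- scraper: Bystander: a scraper lying at the left, beyond the box's shelf end.

How it is judged (in metres and radians):
On the way, in this order (a step that is already met when the one before it is completed fails the run):
1. the mould stands upright on the fixed shelf, wholly off the lid, with the lid still shut (y of mould in the frame of trap above 0.202 m and x of mould in the frame of trap between -0.05 and 0.05 m and z of mould in the frame of trap between 0.1 and 0.112 m and angle between mould's own z axis and vertical below 0.08 rad and linear speed of mould below 0.02 m/s and value of joint lid below 0.03 rad), for 0.2 s.
2. the lever is pressed down and the lid is up (value of joint lid above 0.23 rad and z of paddle in the frame of trap below 0.075 m and contact force between the fingers and lever above 1 N), for 0.2 s.
At the end, for the whole second after the job is handed in: Fingers press the lever (over 1 N), paddle under 75 mm above the bench, lid still and up by 0.23 rad or more; mould still and upright (0.08 rad) on the shelf, centre at trap y over 202 mm, x within 50 mm; no bystander over 25 mm from its start (all of step 2 and y of mould in the frame of trap above 0.202 m and x of mould in the frame of trap between -0.05 and 0.05 m and z of mould in the frame of trap between 0.1 and 0.112 m and angle between mould's own z axis and vertical below 0.08 rad and linear speed of mould below 0.02 m/s and velocity of joint lid between -0.05 and 0.05 rad/s and distance of each of beaker, brush, pot, wrench, jug, scraper from where it was at the start of the episode below 0.025 m); the arm keeps its last pose, push and grip.
It fails at once if the mould is pinched or pushed hard (fingers on it with over 18 N) (contact force between the fingers and mould above 18 N).
It fails at once if the mould is lifted (more than 12 mm above the lid), falls, or is tipped more than 0.35 rad (z of mould in the frame of trap above 0.118 m or angle between mould's own z axis and vertical above 0.35 rad or z of mould in the frame of trap below 0.08 m).
It fails at once if the lid is raised while the mould is still on it (value of joint lid above 0.05 rad and y of mould in the frame of trap below 0.195 m).
It fails at once if the lever is lifted out of its fulcrum (pin more than 10 mm from its seat) (distance of lever from where it was at the start of the episode above 0.01 m).
It fails at once if a bystander is moved more than 40 mm (distance of any of beaker, brush, pot, wrench, jug, scraper from where it was at the start of the episode above 0.04 m).
It also fails if it takes over 45 s, if anything falls off the work surface, if the arm or the gripper's body presses on something with over 40 N, if the wrist force passes 120 N, or if a joint passes its speed limit or range.

### The arm

A 7-joint arm with a two-finger parallel gripper is mounted at the origin on the work surface. World frame = base frame: x ahead of the robot, y to its left, z up, the work surface at z = 0. Lengths are in mm, angles in rad, forces in N, time in s.
With the tool pointing down it reaches from about 425 to 1025 mm from the base axis. Payload 9.4 kg.
Tool frame: the origin (TCP) lies at the centre of the arm's flange, where the gripper is bolted on; the fingertips stand 173 mm ahead of it and the grasp point (between the pads) lies 155 mm ahead of it; z points along the fingers, y is the line along which they close (so a half turn about z gives the same grasp; the last joint's range is limited). The gripper opens to 85 mm and grips with 20 to 120 N. Pads are 22 mm wide; open, the fingers measure 114 mm over their backs; the gripper's body (76 mm by 85 mm) begins 54 mm behind the grasp point. The pads swing forward as they close: fully open they stand 13 mm farther back than shut.
Start: joints at [1.067, 0.599, -0.003, 1.599, 0.002, 0.943, -0.08], TCP at [300.119, -659.964, 404.675] pointing down, gripper open.
Joint ranges: [-2.57, 2.57], [-0.35, 1.97], [-1.29, 1.29], [0.11, 2.56], [-1.05, 4.19], [0.11, 1.86], [-2.63, 2.63]. Speed limits (rad/s): [2.22, 2.22, 3.01, 3.01, 3.14, 3.14, 3.14].

### API

Orientations are given as a unit quaternion [w, x, y, z].
In Python, from workcell import sensors, eyes, hand_in gives the robot as it stands.
- The arm moves only by the tool drive_tool, never from a script. Its arguments are lists of equal length, an entry for each row: "delta_pos": the shift along the tool's x, y, z as a fraction of full scale, a list of three; "rot": the turn, a rotation vector about the tool's x, y, z as a fraction of full scale, a list of three; "jaw": the opening, from 0 (shut) to 1 (fully open). In form: {"delta_pos": [[tx, ty, tz], ...], "rot": [[wx, wy, wz], ...], "jaw": [jaw, ...]}. A call has 1 to 8 rows; each row is the pose to reach, as a shift and turn from the pose commanded when the call began, along the tool's axes at that moment, turning the shorter way round; what a row does not reach only later rows make up. Full scale, the value 1, is 500 mm for a shift and 360 degrees for a turn. A row lasts 1/10 s, in which the tool goes at most 50 mm and 8.59 degrees, less where a joint would pass 70% of its speed; a pose out of reach is approached as far as the arm can. A call with a number of a shift or a turn outside -1 to 1 is refused whole. A call with a gripper value outside its range is refused whole. The fingers move at their own pace and stop on an object; "grip_force" is the grip in N (left out, the last holds). Time passes only in rows, so rows that repeat a pose let the fingers close. It gives the time, the measured TCP pose, the force, the opening and the grip force at its end, in the units of the state.
- sensors.get_obs(): the state, without advancing time (a new reading comes with each control period).
- eyes.capture(name): name is "scene" or "top"; returns a dict with "img" (420x560x3 uint8, blue, green, red), "K" (3x3 intrinsics, pixels), "rvec" (rotation vector, rad) and "tvec" (3), from world to camera coordinates, as OpenCV has them. Camera axes: x right, y down, z forward; pixel columns grow to the right and rows downward; lengths in mm; the calibration is good to about 2 mm. A picture is of the moment at which its call begins. There is no depth.
- hand_in(): hands the job in; it is judged then, once.
The state is a dict: "t": time; "q": joint angles; "qvel": joint speeds; "tau": joint torques, N m; "tcp_pos": TCP position; "ee_rot": TCP orientation; "force": force on the tool from outside, world axes, zero at the start; "wrist_torque": the same for the moment, N m; "finger_gap": finger opening in mm; "grasp_force": force on a finger pad.
Only numpy, scipy, OpenCV 4.12 (cv2) and the standard library are available. Lean on these libraries where they do the work, as an engineer would, in place of code of your own. Each camera call takes 0.05 s, during which the arm holds its last target. There are 200 camera calls.

## Working session

There is one attempt and no reset: what is moved stays moved. The work goes in short steps, Python scripts to look and compute and a tool call to move; the robot and the scene stay as the last step left them, time stands still between calls to the robot, and variables do not carry over. Pictures are saved under pics/ and viewed, at most 10 in all, crops included, and the job is handed in when it is done.

Besides the shell and the picture viewer there is one more tool, called after "Request:" as name(argument=value, ...) on one line, values as JSON. drive_tool: Moves the arm, as the interface text tells. Its arguments: {"type":"object","properties":{"delta_pos":{"type":"array"},"rot":{"type":"array"},"jaw":{"type":"array"},"grip_force":{"type":"number"}},"required":["delta_pos","rot","jaw"]}

```bash
mkdir -p pics; python3 - <<'E'
from workcell import sensors, eyes
import cv2,pickle
d={}
for n in("scene","top"):
    c=eyes.capture(n); d[n]=c; cv2.imwrite(f"pics/{n}0.png",cv2.resize(c["img"],(800,600),interpolation=cv2.INTER_CUBIC))
    print(n,c["K"],c["rvec"],c["tvec"])
pickle.dump(d,open("c0.pkl","wb"))
o=sensors.get_obs();print(o)
E
```

```text
scene [[426.75558716   0.         280.68326188]
 [  0.         426.75558716 203.27885273]
 [  0.           0.           1.        ]] [ 0.91936451  2.59968423 -0.97225351] [ 431.60906117 -213.25588139 1487.29176802]
top [[467.977913     0.         286.34251097]
 [  0.         467.977913   203.90636861]
 [  0.           0.           1.        ]] [ 2.11598119 -2.15824931  0.11743042] [  38.61902986  564.50494343 1336.89023912]
{'t': 0.1, 'q': array([ 1.06730283,  0.60002691, -0.00254524,  1.60005054,  0.00180767,
        0.94291522, -0.07980673]), 'qvel': array([ 0.00073564, -0.00347066,  0.00177411, -0.00203423, -0.00020471,
       -0.00150233, -0.00047086]), 'tau': array([ 4.69409235e-03, -7.77999544e+01,  1.56959865e+00, -2.58627874e+01,
        1.25964603e-02,  5.44112554e-03,  3.06584172e-05]), 'tcp_pos': array([ 300.04930375, -659.79432361,  403.91604516]), 'ee_rot': array([-6.65547761e-04,  9.77310826e-01,  2.11809019e-01, -2.13596700e-04]), 'force': array([ 0.65013858,  0.98843786, -0.1493493 ]), 'wrist_torque': array([-0.05153759, -0.03258666,  0.01598702]), 'grasp_force': 0.0, 'finger_gap': 85.2903992281173}
```

View pics/scene0.png

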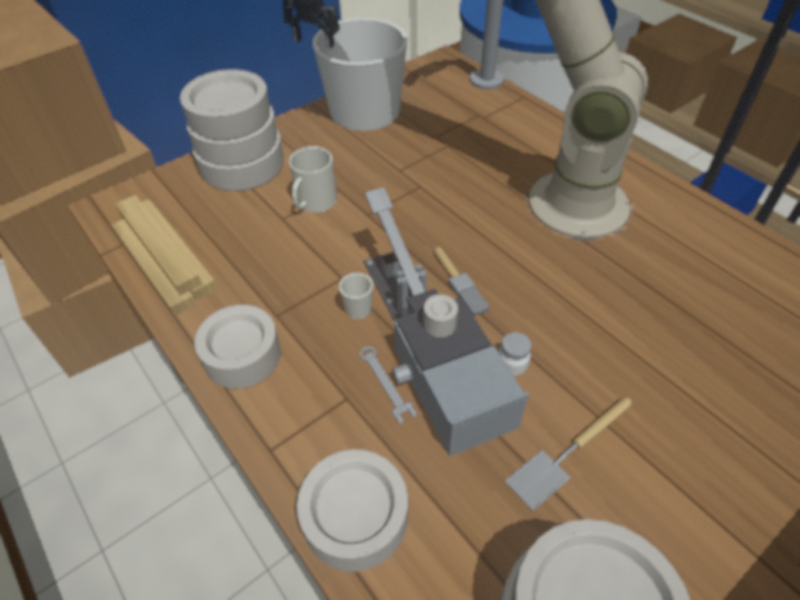

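View pics/top0.png

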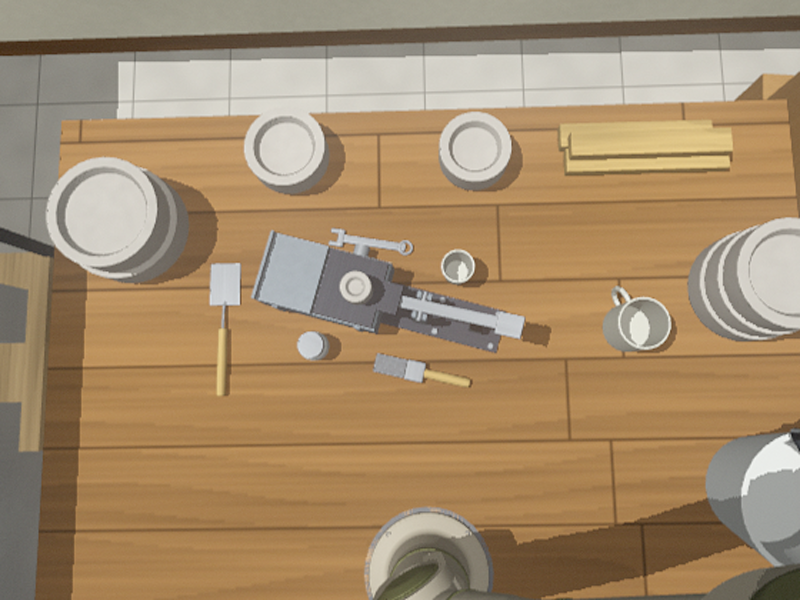

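The pictures show the box with its shelf end to the left in the top view. Positions that matter:

| Feature | Top view (px) | Scene view (px) |
|---|---|---|
| Mould top | (355,287) | (441,304) |
| Paddle | (511,325) | (378,200) |
| Lid/shelf seam | (332,247) to (313,315) | (412,371) to (487,344) |

The beaker is at (458,265), the pot at (313,345) and the brush at (420,370), all in the top view.

```bash
cat > h.py <<'E'
import numpy as np,cv2,pickle
from scipy.optimize import least_squares
from scipy.spatial.transform import Rotation as R
def proj(c,P): return cv2.projectPoints(np.array(P,float).reshape(-1,1,3),c["rvec"],c["tvec"],c["K"],None)[0].reshape(-1,2)
def tri(d,obs,z=None,x0=(600,0,100)):
    def f(p):
        if z is not None:p=[p[0],p[1],z]
        return np.concatenate([proj(d[n],[p])[0]-np.array(u)*.7 for n,u in obs])
    s=least_squares(f,x0);return s.x,s.fun
def T2W(t,P):
    P=np.atleast_2d(np.array(P,float));c,s=np.cos(t[2]),np.sin(t[2])
    return np.c_[t[0]+c*P[:,0]-s*P[:,1],t[1]+s*P[:,0]+c*P[:,1],P[:,2]]
E
python3 - <<'E'
from h import *
d=pickle.load(open("c0.pkl","rb"))
P=[(70,174,105),(-70,174,105),(0,-200,172)]
o={"top":[(332,247),(313,315),(511,325)],"scene":[(412,371),(487,344),(378,200)]}
f=lambda t:np.concatenate([(proj(d[n],T2W(t,P))-np.array(o[n])*.7).ravel() for n in o])
s=least_squares(f,[600,0,0.2]);t=s.x;print(t,s.fun.reshape(-1,2).round(1))
np.save("trap.npy",t)
m,r=tri(d,[("top",(355,287)),("scene",(441,304))]);print("mould",m,r)
c,sn=np.cos(t[2]),np.sin(t[2]);v=m[:2]-t[:2];print("in trap",c*v[0]+sn*v[1],-sn*v[0]+c*v[1])
for n,a,z in[("beaker",(457,258),75),("pot",(312,341),65),("brushend",(470,382),10),("brushhead",(378,364),5)]:
    print(n,tri(d,[("top",a)],z)[0][:2])
print("pts",T2W(t,[(0,-200,172),(0,-35,104),(0,230,105)]))
# overlay
for n in o:
    im=cv2.resize(d[n]["img"],(800,600))
    for p in [(x,y,105) for x in(-70,70) for y in(174,286)]+[(x,y,106) for x in(-67,67) for y in(50,170)]+[(-30,10,106),(30,10,106),(0,-35,104),(0,-200,172)]:
        cv2.circle(im,tuple(int(v) for v in proj(d[n],T2W(t,[p]))[0]/.7),2,(0,0,255),-1)
    cv2.imwrite(f"pics/ov_{n}.png",cv2.resize(im[170:400,230:560] if n=="top" else im[170:470,330:560],None,fx=2,fy=2))
E
python3 -c "
import cv2,numpy as np
a=cv2.imread('pics/ov_top.png');b=cv2.imread('pics/ov_scene.png');b=cv2.resize(b,(0,0),fx=.77,fy=.77)
h=max(a.shape[0],b.shape[0]);a,b=[cv2.copyMakeBorder(i,0,h-i.shape[0],0,0,0) for i in(a,b)]
c=np.hstack([a,b]);s=800/c.shape[1];cv2.imwrite('pics/ov.png',cv2.resize(c,(0,0),fx=s,fy=s))"
```

```text
[ 5.38281870e+02  2.83210331e+01 -2.92019395e-01] [[ 0.8 -2.5]
 [-0.2 -2.9]
 [ 0.3 -0.2]
 [ 3.3 -1.6]
 [ 1.4 -0.3]
 [-0.4 -1.6]]
mould [558.9596259  125.51088765 160.85910167] [ 0.10233568 -0.10469662  0.13679025  0.01334232]
in trap -8.177315408840439 99.02812201452687
beaker [625.80364018 -71.28897384]
pot [465.12222167 223.47016991]
brushend [378.00314758 -93.90820594]
brushhead [418.5436813   95.76032854]
pts [[ 480.7045269  -163.21186123  172.        ]
 [ 528.20583471   -5.19722344  104.        ]
 [ 604.49581392  248.58386149  105.        ]]
```

View pics/ov.png

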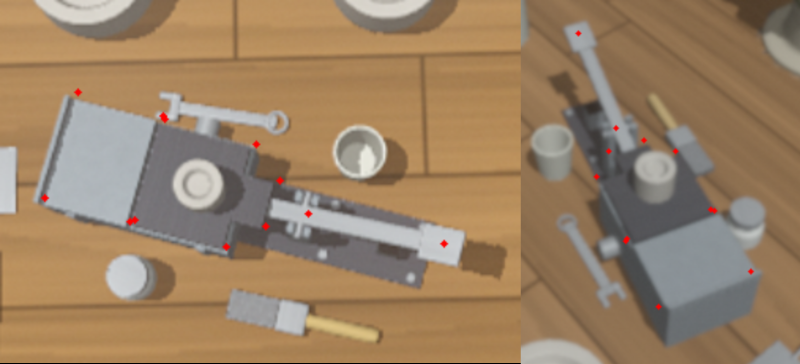

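The overlay shows that the fitted yaw is off by a few degrees, because the red corners miss the shelf end by several pixels. I'll refit with more corners.

```bash
python3 - <<'E'
from h import *
d=pickle.load(open("c0.pkl","rb"))
P=[(70,172,105),(-70,172,105),(0,-200,172),(67,50,106),(-67,50,106),(70,290,117),(-70,290,117)]
o={"top":[(332,247),(313,313),(510,326),(390,266),(375,330),(274,232),(253,298)],
"scene":[(415,375),(487,345),(378,200),(395,329),(457,302),(449,433),(524,389)]}
f=lambda t:np.concatenate([(proj(d[n],T2W(t,P))-np.array(o[n])*.7).ravel() for n in o])
s=least_squares(f,[570,0,-0.25],loss="soft_l1",f_scale=1.5,x_scale=[10,10,.05]);t=s.x;print(t,f(t).reshape(-1,2).round(1).tolist())
np.save("trap.npy",t)
m,r=tri(d,[("top",(355,287)),("scene",(441,304))]);
c,sn=np.cos(t[2]),np.sin(t[2]);v=m[:2]-t[:2];print("mould in trap",c*v[0]+sn*v[1],-sn*v[0]+c*v[1])
p,r=tri(d,[("top",(510,326)),("scene",(378,200))]);v=p[:2]-t[:2];print("paddle",p,r,"in trap",c*v[0]+sn*v[1],-sn*v[0]+c*v[1])
print("pts",T2W(t,[(0,-200,172),(0,-35,104),(0,230,105)]))
for n in o:
    im=cv2.resize(d[n]["img"],(800,600))
    for p in [(x,y,105) for x in(-70,70) for y in(174,286)]+[(x,y,106) for x in(-67,67) for y in(50,170)]+[(-30,10,106),(30,10,106),(0,-35,104),(0,-200,172)]:
        cv2.circle(im,tuple(int(v) for v in proj(d[n],T2W(t,[p]))[0]/.7),2,(0,0,255),-1)
    cv2.imwrite(f"pics/ov_{n}.png",cv2.resize(im[170:400,230:560] if n=="top" else im[170:470,330:560],None,fx=2,fy=2))
E
python3 -c "
import cv2,numpy as np
a=cv2.imread('pics/ov_top.png');b=cv2.imread('pics/ov_scene.png');b=cv2.resize(b,(0,0),fx=.77,fy=.77)
h=max(a.shape[0],b.shape[0]);a,b=[cv2.copyMakeBorder(i,0,h-i.shape[0],0,0,0) for i in(a,b)]
c=np.hstack([a,b]);s=800/c.shape[1];cv2.imwrite('pics/ov2.png',cv2.resize(c,(0,0),fx=s,fy=s))"
```

```text
[ 5.37352124e+02  3.16189989e+01 -2.80053350e-01] [[-0.2, -1.4], [-0.6, -0.1], [0.0, -1.4], [0.4, -3.0], [-1.8, -1.9], [-0.2, -2.2], [0.2, -0.9], [3.0, -4.3], [2.8, -1.5], [-0.2, -1.0], [-0.5, -8.4], [1.6, -4.8], [-0.0, -7.9], [1.0, 2.1]]
mould in trap -5.186678885286682 96.206389004588
paddle [ 479.49460469 -161.68514863  165.98225307] [ 0.20325599 -0.23746677  0.34520794  0.0463186 ] in trap -2.172826150987376 -201.76537062910353
pts [[ 482.0707397  -160.5891398   172.        ]
 [ 527.6778815    -2.01742537  104.        ]
 [ 600.92571531  252.65835841  105.        ]]
```

View pics/ov2.png

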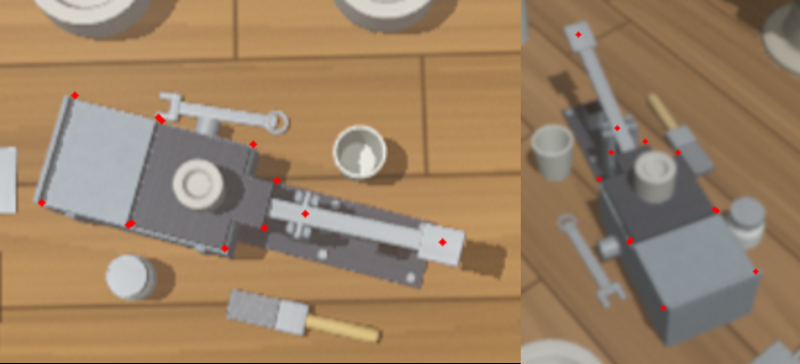

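The fit now agrees to within about 4 mm. The mould is near trap (-5, 96), and the paddle triangulates at trap (-2, -202, 166), close to the stated position. I'm moving toward a spot behind the mould and will push with the fingers part open, as a cradle.

Request:
drive_tool(delta_pos=[[0.545,-0.586,-0.04],[0.545,-0.586,-0.04],[0.545,-0.586,-0.04],[0.545,-0.586,-0.04],[0.545,-0.586,-0.04],[0.545,-0.586,-0.04],[0.545,-0.586,-0.04],[0.545,-0.586,-0.04]], rot=[[0,0,-0.069],[0,0,-0.069],[0,0,-0.069],[0,0,-0.069],[0,0,-0.069],[0,0,-0.069],[0,0,-0.069],[0,0,-0.069]], jaw=[0.4,0.4,0.4,0.4,0.4,0.4,0.4,0.4])

```text
t: 0.9
tcp_pos: [426.8, -279.1, 424.7]
ee_rot: [-0.0, 0.909, 0.417, -0.0]
force: [0.8, 0.5, 0.2]
finger_gap: 33.8
grasp_force: 0.0
```

```bash
cat > go.py <<'E'
# go.py tx ty z: deltas (fractions) to put the TCP at trap (tx,ty), world z, tool down, tool y along trap x
import sys;from h import *;from workcell import sensors
def go(tx,ty,z):
    o=sensors.get_obs();t=np.load("trap.npy");g=T2W(t,[(tx,ty,z)])[0]
    w=o["ee_rot"];A=R.from_quat([w[1],w[2],w[3],w[0]])
    yx=np.array([np.cos(t[2]),np.sin(t[2]),0]);G=R.from_matrix(np.c_[np.cross(yx,[0,0,-1]),yx,[0,0,-1]])
    print("t",round(o["t"],2),"tcp",o["tcp_pos"].round(1),"F",o["force"].round(1),"gap",round(o["finger_gap"],1),"q",o["q"].round(2))
    c,s=np.cos(t[2]),np.sin(t[2]);v=o["tcp_pos"][:2]-t[:2];print("in trap",(c*v[0]+s*v[1]).round(1),(-s*v[0]+c*v[1]).round(1))
    print("dpos",(A.inv().apply(g-o["tcp_pos"])/500).round(3),"rot",((A.inv()*G).as_rotvec()/(2*np.pi)).round(4))
go(*map(float,sys.argv[1:4]))
E
python3 go.py -4 35 400
```

```text
t 0.9 tcp [ 426.8 -279.1  424.7] F [0.8 0.5 0.2] gap 33.8 q [ 0.61  0.32 -0.18  2.05  0.08  0.77 -0.34]
in trap -20.3 -329.2
dpos [ 0.675 -0.274  0.049] rot [-0.      0.     -0.0685]
```

Request:
drive_tool(delta_pos=[[0.675,-0.274,0.049],[0.675,-0.274,0.049],[0.675,-0.274,0.049],[0.675,-0.274,0.049],[0.675,-0.274,0.049],[0.675,-0.274,0.049],[0.675,-0.274,0.049],[0.675,-0.274,0.049]], rot=[[0,0,-0.0685],[0,0,-0.0685],[0,0,-0.0685],[0,0,-0.0685],[0,0,-0.0685],[0,0,-0.0685],[0,0,-0.0685],[0,0,-0.0685]], jaw=[0.4,0.4,0.4,0.4,0.4,0.4,0.4,0.4])

```text
t: 1.7
tcp_pos: [543.7, 69.7, 399.8]
ee_rot: [-0.001, 0.797, 0.604, 0.001]
force: [0.0, -1.0, -0.5]
finger_gap: 34.2
grasp_force: 0.0
```

```bash
python3 go.py -4 35 300
```

```text
t 1.7 tcp [543.7  69.7 399.8] F [ 0.  -1.  -0.5] gap 34.2 q [ 0.02  0.41 -0.35  2.    0.2   0.76 -0.71]
in trap -4.4 38.4
dpos [-0.007  0.001  0.2  ] rot [-0.     -0.0004  0.001 ]
```

Request:
drive_tool(delta_pos=[[-0.004,0.0,0.1],[-0.004,0.0,0.2],[-0.004,0.0,0.2],[-0.004,0.0,0.2]], rot=[[0,0,0],[0,0,0],[0,0,0],[0,0,0]], jaw=[0.4,0.4,0.4,0.4])

```text
t: 2.1
tcp_pos: [542.4, 62.1, 300.2]
ee_rot: [-0.001, 0.799, 0.602, -0.001]
force: [-0.8, -0.3, 0.4]
finger_gap: 34.3
grasp_force: 0.0
```

```bash
python3 go.py -4 60 293; python3 - <<'E'
from h import *
from workcell import eyes
a=eyes.capture("top")["img"][130:250,170:330];b=eyes.capture("scene")["img"][130:310,230:390]
a=cv2.resize(a,None,fx=2.5,fy=2.5,interpolation=2);b=cv2.resize(b,None,fx=2.5,fy=2.5,interpolation=2)
a=cv2.copyMakeBorder(a,0,b.shape[0]-a.shape[0],0,0,0);cv2.imwrite("pics/near.png",np.hstack([a,b]))
E
```

```text
t 2.1 tcp [542.4  62.1 300.2] F [-0.8 -0.3  0.4] gap 34.3 q [-0.02  0.55 -0.28  2.09  0.28  0.54 -0.79]
in trap -3.6 30.7
dpos [ 0.059 -0.001  0.014] rot [-0.0003  0.0002  0.    ]
```

View pics/near.png

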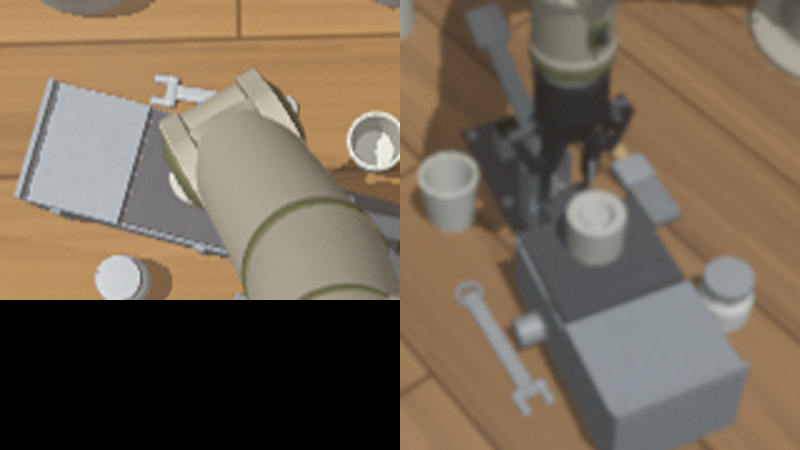

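The fingers, near (545,185) and (590,180) on the right, stand behind the mould at (597,225) and above the lip. I'll lower them slightly and push slowly.

Request:
drive_tool(delta_pos=[[0.0,0.0,0.014],[0.012,0.0,0.016],[0.024,0.0,0.016],[0.036,0.0,0.016],[0.048,0.0,0.016],[0.058,0.0,0.016],[0.068,0.0,0.016],[0.078,0.0,0.016]], rot=[[0,0,0],[0,0,0],[0,0,0],[0,0,0],[0,0,0],[0,0,0],[0,0,0],[0,0,0]], jaw=[0.4,0.4,0.4,0.4,0.4,0.4,0.4,0.4])

```text
t: 3.0
tcp_pos: [553.1, 99.7, 292.1]
ee_rot: [0.0, 0.799, 0.601, -0.001]
force: [-0.9, -2.8, 1.8]
finger_gap: 33.8
grasp_force: 1.4
```

```bash
python3 go.py -3 189 292
```

```text
t 3.0 tcp [553.1  99.7 292.1] F [-0.9 -2.8  1.8] gap 33.8 q [-0.09  0.57 -0.27  2.06  0.29  0.55 -0.85]
in trap -3.7 69.8
dpos [ 0.238  0.001 -0.   ] rot [-0.0001  0.0002 -0.    ]
```

Request:
drive_tool(delta_pos=[[0.012,0,0],[0.024,0,0],[0.036,0,0],[0.048,0,0],[0.06,0,0],[0.072,0,0],[0.084,0,0],[0.096,0,0]], rot=[[0,0,0],[0,0,0],[0,0,0],[0,0,0],[0,0,0],[0,0,0],[0,0,0],[0,0,0]], jaw=[0.4,0.4,0.4,0.4,0.4,0.4,0.4,0.4])

```text
t: 3.8
tcp_pos: [566.5, 146.3, 292.1]
ee_rot: [-0.0, 0.799, 0.602, -0.0]
force: [-0.6, -2.5, 1.4]
finger_gap: 33.7
grasp_force: 1.2
```

```bash
python3 go.py -3 189 292; python3 - <<'E'
from h import *
from workcell import eyes
b=eyes.capture("scene")["img"][130:310,230:390]
cv2.imwrite("pics/mid.png",cv2.resize(b,None,fx=3,fy=3,interpolation=2))
E
```

```text
t 3.8 tcp [566.5 146.3 292.1] F [-0.6 -2.5  1.4] gap 33.7 q [-0.17  0.59 -0.27  2.01  0.28  0.58 -0.9 ]
in trap -3.7 118.3
dpos [0.141 0.001 0.   ] rot [-0.  0.  0.]
```

View pics/mid.png

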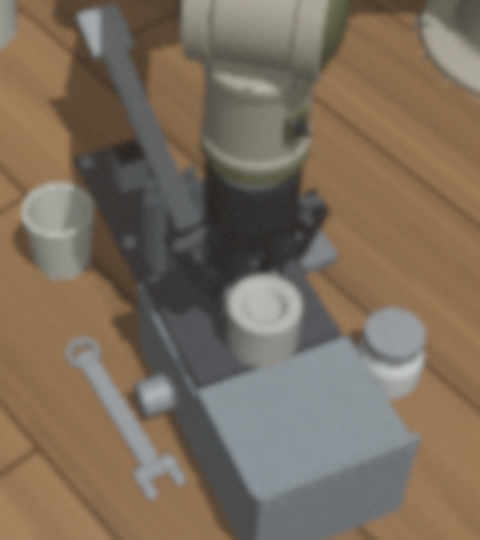

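The mould stands upright in the cradle at (263,320), just before the seam, and is centred. I'll keep pushing.

Request:
drive_tool(delta_pos=[[0.01,0,0],[0.02,0,0],[0.03,0,0],[0.04,0,0],[0.05,0,0],[0.06,0,0],[0.07,0,0],[0.08,0,0]], rot=[[0,0,0],[0,0,0],[0,0,0],[0,0,0],[0,0,0],[0,0,0],[0,0,0],[0,0,0]], jaw=[0.4,0.4,0.4,0.4,0.4,0.4,0.4,0.4])

```text
t: 4.65
tcp_pos: [577.5, 184.9, 291.9]
ee_rot: [-0.0, 0.799, 0.602, -0.0]
force: [0.5, -0.7, 0.2]
finger_gap: 34.2
grasp_force: 0.7
```

Request:
drive_tool(delta_pos=[[0.01,0,0],[0.02,0,0],[0.03,0,0],[0.04,0,0],[0.05,0,0],[0.058,0,0],[0.062,0,0],[0.064,0,0]], rot=[[0,0,0],[0,0,0],[0,0,0],[0,0,0],[0,0,0],[0,0,0],[0,0,0],[0,0,0]], jaw=[0.4,0.4,0.4,0.4,0.4,0.4,0.4,0.4])

```text
t: 5.45
tcp_pos: [586.3, 215.2, 292.1]
ee_rot: [0.0, 0.799, 0.602, -0.0]
force: [-0.2, -1.0, 0.4]
finger_gap: 34.1
grasp_force: 0.7
```

Request:
drive_tool(delta_pos=[[-0.01,0,0],[-0.03,0,0],[-0.06,0,0],[-0.1,0,0],[-0.16,0,0],[-0.2,0,0],[-0.24,0,0],[-0.28,0,-0.05]], rot=[[0,0,0],[0,0,0],[0,0,0],[0,0,0],[0,0,0],[0,0,0],[0,0,0],[0,0,0]], jaw=[0.4,0.4,0.4,0.4,0.4,0.4,0.4,0.4])

```text
t: 6.25
tcp_pos: [546.0, 77.6, 315.2]
ee_rot: [-0.001, 0.799, 0.601, -0.002]
force: [-0.2, -0.3, 0.2]
finger_gap: 34.4
grasp_force: 0.0
```

```bash
python3 go.py -2 -200 380; python3 - <<'E'
from h import *
from workcell import eyes
a=eyes.capture("top")["img"][130:250,170:330];b=eyes.capture("scene")["img"][130:310,230:390]
a=cv2.resize(a,None,fx=2.5,fy=2.5,interpolation=2);b=cv2.resize(b,None,fx=2.5,fy=2.5,interpolation=2)
a=cv2.copyMakeBorder(a,0,b.shape[0]-a.shape[0],0,0,0);cv2.imwrite("pics/done1.png",np.hstack([a,b]))
E
```

```text
t 6.25 tcp [546.   77.6 315.2] F [-0.2 -0.3  0.2] gap 34.4 q [-0.04  0.53 -0.29  2.07  0.27  0.59 -0.8 ]
in trap -4.4 46.6
dpos [-0.493  0.005 -0.128] rot [-0.0007  0.0005 -0.0002]
```

View pics/done1.png

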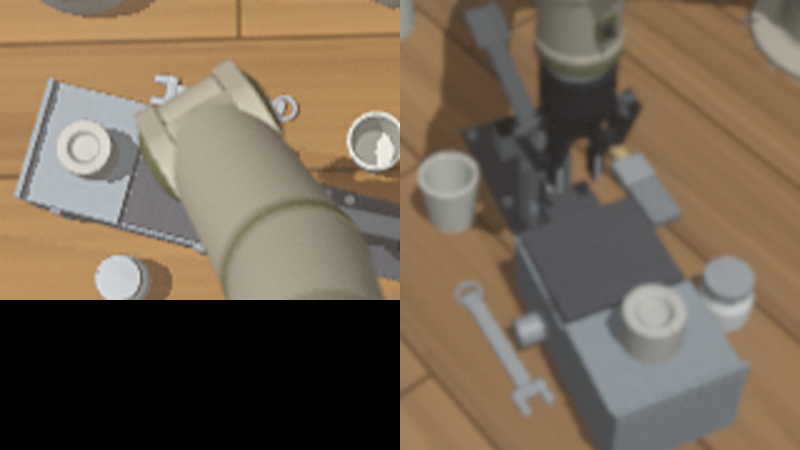

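The mould stands upright in the middle of the shelf, at (85,148) in the top crop and (653,320) in the scene crop, and the lid is shut. Next I'll rise, shut the fingers and go above the paddle.

Request:
drive_tool(delta_pos=[[0,0,-0.1],[-0.02,0,-0.15],[-0.1,0.0,-0.15],[-0.2,0.002,-0.15],[-0.3,0.005,-0.15],[-0.4,0.005,-0.15],[-0.493,0.005,-0.15],[-0.493,0.005,-0.14]], rot=[[0,0,0],[0,0,0],[0,0,0],[0,0,0],[0,0,0],[0,0,0],[0,0,0],[0,0,0]], jaw=[0.4,0.4,0,0,0,0,0,0])

```text
t: 7.15
tcp_pos: [479.0, -163.9, 387.0]
ee_rot: [0.001, 0.802, 0.597, -0.001]
force: [0.3, 0.1, 0.3]
finger_gap: 0.1
grasp_force: 0.0
```

```bash
python3 go.py -2 -202 355; python3 - <<'E'
from h import *
from workcell import eyes
a=eyes.capture("top")["img"][130:270,230:390];b=eyes.capture("scene")["img"][100:310,220:380]
a=cv2.resize(a,None,fx=2.5,fy=2.5,interpolation=2);b=cv2.resize(b,None,fx=2.5,fy=2.5,interpolation=2)
a=cv2.copyMakeBorder(a,0,b.shape[0]-a.shape[0],0,0,0);cv2.imwrite("pics/pad.png",np.hstack([a,b]))
E
```

```text
t 7.15 tcp [ 479.  -163.9  387. ] F [0.3 0.1 0.3] gap 0.1 q [ 0.46  0.38 -0.32  2.1   0.19  0.69 -0.28]
in trap -2.0 -204.0
dpos [0.004 0.    0.064] rot [-0.      0.0005 -0.0016]
```

View pics/pad.png

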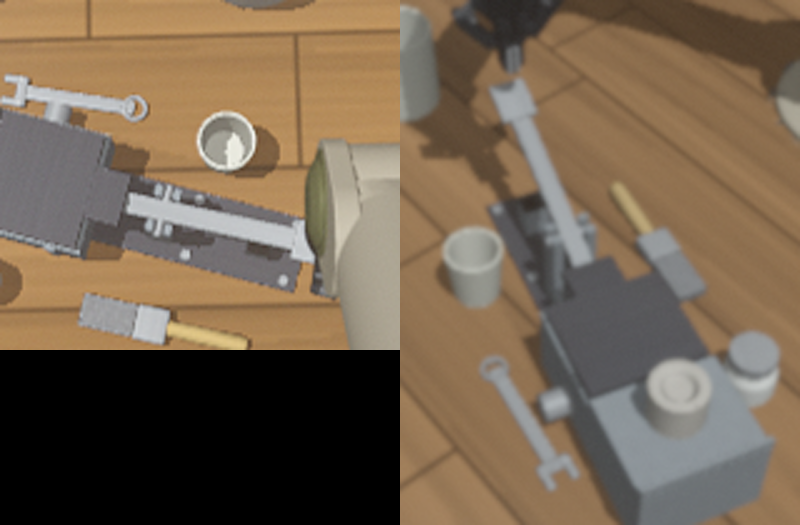

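The closed fingertips hang right above the paddle, at (512,65) against the paddle centre at (513,100). I'll press down, following the arc slightly.

Request:
drive_tool(delta_pos=[[0.004,0,0.04],[0.004,0,0.06],[0.004,0,0.075],[0.004,0,0.085],[0.002,0,0.095],[0,0,0.105],[-0.002,0,0.115],[-0.004,0,0.125]], rot=[[0,0,0],[0,0,0],[0,0,0],[0,0,0],[0,0,0],[0,0,0],[0,0,0],[0,0,0]], jaw=[0,0,0,0,0,0,0,0])

```text
t: 8.05
tcp_pos: [481.4, -159.6, 324.8]
ee_rot: [0.001, 0.799, 0.601, -0.0]
force: [-0.9, -2.4, 7.5]
finger_gap: 0.1
grasp_force: 3.0
```

```bash
python3 go.py -2 -208 220
```

```text
t 8.05 tcp [ 481.4 -159.6  324.8] F [-0.9 -2.4  7.5] gap 0.1 q [ 0.42  0.47 -0.29  2.16  0.25  0.54 -0.34]
in trap -0.9 -199.3
dpos [-0.017 -0.002  0.21 ] rot [ 0.0001  0.0001 -0.0001]
```

Request:
drive_tool(delta_pos=[[-0.003,0,0.02],[-0.007,0,0.04],[-0.011,0,0.06],[-0.014,-0.001,0.08],[-0.016,-0.002,0.1],[-0.016,-0.002,0.12],[-0.015,-0.002,0.14],[-0.013,-0.002,0.155]], rot=[[0,0,0],[0,0,0],[0,0,0],[0,0,0],[0,0,0],[0,0,0],[0,0,0],[0,0,0]], jaw=[0,0,0,0,0,0,0,0])

```text
t: 8.85
tcp_pos: [479.5, -164.4, 247.1]
ee_rot: [0.001, 0.799, 0.602, 0.001]
force: [1.7, 3.3, 7.9]
finger_gap: 0.1
grasp_force: 3.2
```

```bash
python3 go.py -2 -201 214
```

```text
t 8.85 tcp [ 479.5 -164.4  247.1] F [1.7 3.3 7.9] gap 0.1 q [ 0.36  0.6  -0.2   2.21  0.33  0.35 -0.4 ]
in trap -1.4 -204.4
dpos [ 0.007 -0.001  0.066] rot [ 0.0004 -0.0002  0.0001]
```

Request:
drive_tool(delta_pos=[[0.001,0,0.012],[0.003,0,0.024],[0.005,0,0.036],[0.006,0,0.046],[0.007,0,0.054],[0.007,0,0.06],[0.007,0,0.06]], rot=[[0,0,0],[0,0,0],[0,0,0],[0,0,0],[0,0,0],[0,0,0],[0,0,0]], jaw=[0,0,0,0,0,0,0])

```text
t: 9.55
tcp_pos: [480.2, -160.9, 220.8]
ee_rot: [0.002, 0.799, 0.602, 0.002]
force: [-9.2, 4.3, 61.0]
finger_gap: 0.2
grasp_force: 28.0
```

```bash
python3 go.py -2 -201 214
```

```text
t 9.55 tcp [ 480.2 -160.9  220.8] F [-9.2  4.3 61. ] gap 0.2 q [ 0.32  0.65 -0.16  2.23  0.35  0.28 -0.42]
in trap -1.7 -200.8
dpos [-0.    -0.001  0.014] rot [0.0009 0.     0.0002]
```

The lever is on its stop, but the push of 61 N is more than needed. I'll ease it off.

Request:
drive_tool(delta_pos=[[0,0,-0.003],[0,0,-0.005],[0,0,-0.005],[0,0,-0.005],[0,0,-0.005]], rot=[[0,0,0],[0,0,0],[0,0,0],[0,0,0],[0,0,0]], jaw=[0,0,0,0,0])

```text
t: 10.05
tcp_pos: [480.3, -161.2, 221.7]
ee_rot: [0.001, 0.799, 0.602, 0.001]
force: [-3.6, 2.0, 32.5]
finger_gap: -0.0
grasp_force: 14.7
```

```bash
python3 go.py -2 -201 214; python3 - <<'E'
from h import *
from workcell import eyes
b=eyes.capture("scene")["img"][100:310,220:390]
cv2.imwrite("pics/up.png",cv2.resize(b,None,fx=2.8,fy=2.8,interpolation=2))
E
```

```text
t 10.05 tcp [ 480.3 -161.2  221.7] F [-3.6  2.  32.5] gap -0.0 q [ 0.33  0.64 -0.16  2.23  0.35  0.29 -0.42]
in trap -1.6 -201.1
dpos [ 0.    -0.001  0.015] rot [ 0.0006 -0.0001  0.0001]
```

View pics/up.png

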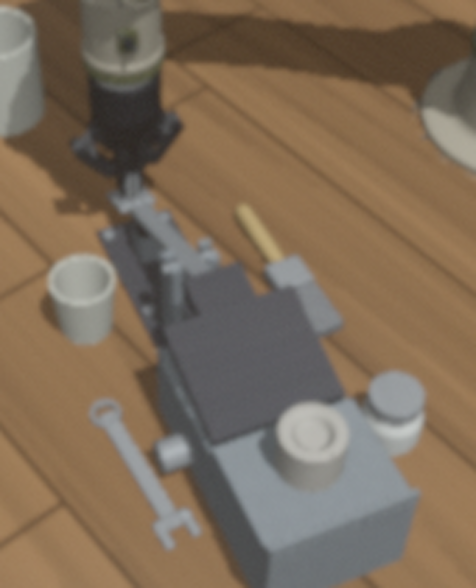

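The lever is down with the fingers on the paddle at (130,195). The lid is raised around (250,350), and the mould stands upright on the shelf at (312,440). The bystanders are where they started, and the push is a steady 32 N, so I'm handing in.

```bash
python3 -c "
from workcell import hand_in
print(hand_in())"
```

```text
the job is handed in; nothing more can be done
None
```

I handed the job in with the mould standing upright on the shelf, the lever held on its stop at about 32 N, the lid up and no bystander visibly moved; no verdict came back.

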